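# Clear the comb and hold a damp meter on the test mark

### The arm

A 6-joint arm with a two-finger parallel gripper is mounted at the origin on the work surface. World frame = base frame: x ahead of the robot, y to its left, z up, the work surface at z = 0. Lengths are in m, angles in rad, forces in N, time in s.
With the tool pointing down it reaches from about 0.225 to 0.875 m from the base axis. Payload 3.4 kg.
Tool frame: the origin (TCP) lies at the very end of the fingers, on their centre line; the grasp point (between the pads) lies 19 mm behind it; z points along the fingers, y is the direction in which the jaws open and shut (so a half turn about z gives the same grasp; the last joint's range is limited). The gripper opens to 85 mm and grips with 20 to 120 N. Pads are 22 mm wide; open, the fingers measure 114 mm over their backs; the gripper's body (76 mm by 85 mm) begins 54 mm behind the grasp point. The pads swing forward as they close: fully open they stand 13 mm farther back than shut.
Start: joints at [1.134, 0.276, 1.505, -0, 1.361, -0.121], TCP at [0.179, 0.547, 0.231] pointing down, gripper open.
Joint ranges: [-2.89, 2.89], [-0.75, 2.08], [0.22, 2.7], [-1.18, 4.32], [0.11, 2.71], [-2.7, 2.7]. Speed limits (rad/s): [2.57, 2.57, 3.14, 3.14, 3.14, 3.14].

### API

Orientations are given as a unit quaternion [w, x, y, z].
In Python, from rig import manip, eyes gives the robot as it stands. The module is installed in compiled form; this text tells all that it offers.
- The arm moves only by the tool servo_tool, never from a script. Its argument "deltas" is one flat list of numbers, 6 for each row, row after row: the shift along the tool's x, y, z in cm, then the turn, a rotation vector about the tool's x, y, z in degrees. A call has 1 to 20 rows; each row shifts and turns the pose as measured when the row begins, along the tool's axes as they then stand; what a row does not reach is not made up. A row lasts 1/10 s, in which the tool goes at most 50 mm and 8.59 degrees, less where a joint would pass 70% of its speed; a pose out of reach is approached as far as the arm can. A call with a gripper value outside its range is refused whole. "jaw" is the finger opening in cm, from 0 to 8.54, set as the call begins (left out, the last holds). The fingers move at their own pace and stop on an object; "grip_force" is the grip in N (left out, the last holds). Time passes only in rows, so rows that do not move let the fingers close. It gives the time, the measured TCP pose, the force and the opening at its end, in the units of the state.
- manip.get_state(): the state, without advancing time (a new reading comes with each control period).
- eyes.get_image(name): name is "scene" or "top" or "wrist"; returns (picture, depth): 400x640x3 uint8, red, green, blue; 400x640 float32, m along the optical axis (not along the pixel's ray), 0 where there is no reading.
- eyes.get_calibration(name): a dict with "camera_matrix" (3x3 intrinsics, pixels), "rvec" (rotation vector, rad) and "tvec" (3), from world to camera coordinates, as OpenCV has them. Camera axes: x right, y down, z forward; pixel columns grow to the right and rows downward; lengths in m; the calibration is good to about 2 mm. A picture is of the moment at which its call begins: read the wrist's pose just before it. get_calibration takes no time and is no camera call; for the wrist camera it gives the pose at the moment of the call.
- manip.sign_off(): hands the job in, once; it reports no verdict.
The state is a dict: "clock": time; "qpos": joint angles; "qd": joint speeds; "effort": joint torques, N m; "position": TCP position; "ee_rot": TCP orientation; "contact_force": force on the tool from outside, world axes, zero at the start; "moment": the same for the moment, N m; "width": finger opening in m.
Only numpy, scipy, OpenCV 4.12 (cv2) and the standard library are available. Lean on these libraries where they do the work, as an engineer would, in place of code of your own. Each camera call takes 0.05 s, during which the arm holds its last target.

### The job

The wooden comb lies across the painted damp-test mark on the brick ledge: lay it flat in the long compartment of the white tray. Then take the orange damp meter from its stand and hold it upright with its two pins on the brick, in line with the blue stripe and centred on the yellow circle, pressed gently so that the sprung pins are pushed about half way in. Finish while still holding the meter there like that, and leave the lota, soap box and pumice stone where they are.

Things in the scene. Friction and masses are not known exactly. Their poses are not given: they have to be found in the camera images.
- ledge: fixed brick ledge, two courses of red bricks, 327 (its x) x 220 (its y) x 84 mm high; origin under its centre on the work surface, flat top at z = 84 mm. The mark is on its near part (towards its -x), lota and soap box stand on its far part.
- mark: painted test mark, no thickness to speak of, on the ledge's top (z = 84 mm): a white patch 100 x 32 mm with a blue stripe 100 x 7 mm along the mark's x axis, with a yellow circle of 24 mm diameter at its centre. Origin at the circle's centre. At the start the comb covers its middle part.
- comb: loose flat wooden comb, 140 (its x) x 36 (its y) x 8 mm thick, about 40 g, solid to grasp across its 36 mm width; origin at the centre of its underside; lies on the ledge roughly across the stripe. It has no preferred end or side.
- tray: fixed white tray 248 (its x) x 56 (its y) x 16 mm high on the work surface, open above, floor 5 mm thick, walls 4 mm; origin under its centre. A long empty compartment towards its -x end and a short one holding the pumice stone towards its +x end. Tray and stand may be on either side of the ledge.
- slot (a point): centre of the floor of the tray's long compartment, 5 mm above the work surface; the compartment is 156 (x) x 48 (y) mm inside and 11 mm deep, long along x (axes as the tray's). In the middle of both its long walls is a 70 mm long gap down to the floor for fingers.
- stand: fixed black stand for the meter on the work surface, 62 (x) x 42 (y) x 60 mm high (two flat feet along x, 130 mm over all), open above; origin under its centre. The meter's lowest 30 mm sit in its socket with 2 mm play all round; pull straight up.
- meter: loose orange damp meter, upright in the stand, about 135 g: a box 46 (its x) x 26 (its y) x 105 mm high (its z, up). Origin at the centre of the box's underside (30 mm above the work surface in the stand, box top at 135 mm). Grasp it across the 26 mm near the top. Two steel pins stick out 22 mm below the underside, 26 mm apart along its x axis.
- pin_tips (a point): point midway between the tips of the meter's two pins (5 mm thick); 22 mm below the meter's underside when the pins are fully out, moving up into the meter as they are pressed in.
- pins (a joint): how far the meter's sprung pins are pushed in (both together), in m: 0 = fully out, 0.012 = fully in, against a hard stop. The spring needs 1.5 N to start, 3 N half way and 4.5 N fully in.
- lota: loose steel water pot, 92 mm across, 84 mm high, on the far part of the ledge; origin under its centre. Leave alone.
- soapbox: loose translucent blue soap box with a twist lid, 69 x 99 x 42 mm high, on the far part of the ledge; origin under its centre. Leave alone.
- pumice: loose grey pumice stone, 44 mm across, 29 mm high, in the tray's short compartment; origin under its centre. Leave alone.
Mind the look-alikes: they are no part of the job. Of the things that look like the comb, the middle-sized one is meant.

How it is judged:
On the way, in this order (a step that is already met when the one before it is completed fails the run):
1. the comb lies flat and released in the tray's long compartment, the meter still in its stand (x of comb in the frame of slot between -0.014 and 0.014 m and y of comb in the frame of slot between -0.012 and 0.012 m and z of comb in the frame of slot between -0.004 and 0.004 m and angle between comb's own z axis and vertical below 0.1 rad and angle between the x axis of comb and the x axis of slot, either way round below 0.2 rad and contact force between comb and the fingers below 0.1 N and linear speed of comb below 0.03 m/s and distance between meter and stand below 0.04 m), for 0.2 s.
2. the meter is lifted out of its stand by the gripper (z of meter in the frame of stand above 0.065 m and contact force between meter and the fingers above 1 N), for 0.2 s.
At the end, for the whole second after the job is handed in: Comb flat (0.1 rad), released, at rest on the long compartment's floor. Meter held still in the gripper, upright within 0.12 rad, pins in line with the stripe within 0.2 rad, midpoint within 10 mm of the circle's centre, pressing the brick with 1.2 to 6 N, pins 2.5 to 9.5 mm in (x of comb in the frame of slot between -0.014 and 0.014 m and y of comb in the frame of slot between -0.012 and 0.012 m and z of comb in the frame of slot between -0.004 and 0.004 m and angle between comb's own z axis and vertical below 0.1 rad and angle between the x axis of comb and the x axis of slot, either way round below 0.2 rad and contact force between comb and the fingers below 0.1 N and linear speed of comb below 0.03 m/s and contact force between meter and the fingers above 1 N and horizontal distance between pin_tips and mark below 0.01 m and z of pin_tips in the frame of mark below 0.004 m and angle between meter's own z axis and vertical below 0.12 rad and angle between the x axis of meter and the x axis of mark, either way round below 0.2 rad and value of joint pins between 0.0025 and 0.0095 m and contact force between meter and ledge between 1.2 and 6 N and linear speed of meter below 0.02 m/s); the arm keeps its last pose, push and grip.
It fails at once if the meter is rammed against the ledge (over 15 N) (contact force between meter and ledge above 15 N).
It fails at once if the lota is moved by more than 30 mm or tipped over (distance of lota from where it was at the start of the episode above 0.03 m or angle between lota's own z axis and vertical above 0.5 rad).
It fails at once if the soap box is moved by more than 30 mm or tipped over (distance of soapbox from where it was at the start of the episode above 0.03 m or angle between soapbox's own z axis and vertical above 0.5 rad).
It fails at once if the pumice stone is moved by more than 30 mm or tipped over (distance of pumice from where it was at the start of the episode above 0.03 m or angle between pumice's own z axis and vertical above 0.5 rad).
It also fails if it takes over 58 s, if anything falls off the work surface, if the arm or the gripper's body presses on something with over 40 N, if the wrist force passes 120 N, or if a joint passes its speed limit or range.

## Working session

There is one attempt and no reset: what is moved stays moved. The work goes in short steps, Python scripts to look and compute and a tool call to move; the robot and the scene stay as the last step left them, time stands still between calls to the robot, and variables do not carry over. Pictures are saved under pics/ and viewed, and the job is handed in when it is done.

Besides the shell and the picture viewer there is one more tool, called after "Request:" by a JSON object that holds its "name" and its "arguments". servo_tool: Moves the arm, as the interface text tells. Its arguments: {"type":"object","properties":{"deltas":{"type":"array","items":{"type":"number"}},"jaw":{"type":"number"},"grip_force":{"type":"number"}},"required":["deltas"]}

```bash
mkdir -p pics
cat > h.py <<'E'
import numpy as np, cv2
from rig import manip, eyes
from scipy.spatial.transform import Rotation as R
def cal(n):
    c=eyes.get_calibration(n); K=np.array(c["camera_matrix"]);Rm=cv2.Rodrigues(np.array(c["rvec"],float))[0];t=np.array(c["tvec"],float).ravel()
    return K,Rm,t
def ray(px,z,c):
    K,Rm,t=c; px=np.atleast_2d(px).astype(float)
    d=np.c_[px,np.ones(len(px))]@np.linalg.inv(K).T@Rm; o=-Rm.T@t
    return o+d*((z-o[2])/d[:,2:3])
def cloud(dep,c):
    K,Rm,t=c; v,u=np.mgrid[:dep.shape[0],:dep.shape[1]]
    p=np.stack([(u-K[0,2])/K[0,0]*dep,(v-K[1,2])/K[1,1]*dep,dep],-1)
    return (p-t)@Rm
def proj(P,c):
    K,Rm,t=c; q=(np.atleast_2d(P)@Rm.T+t)@K.T; return q[:,:2]/q[:,2:]
E
python3 - <<'E'
from h import *
for n in("scene","top","wrist"):
    c=cal(n); im,d=eyes.get_image(n); cv2.imwrite(f"pics/{n}0.png",im[...,::-1]); np.savez(f"{n}0.npz",im=im,d=d,K=c[0],R=c[1],t=c[2])
    print(n,-c[1].T@c[2],c[1][2])
print(manip.get_state())
E
```

```text
scene [0.90433281 0.46986665 0.81304964] [-0.35722371 -0.52380043 -0.77332033]
top [ 0.35651897 -0.05011179  1.29957576] [ 1.50330252e-01  4.24629679e-04 -9.88635744e-01]
wrist [0.10800991 0.56935089 0.37365688] [ 0.27089076 -0.09055337 -0.95834142]
{'clock': 0.15, 'qpos': array([ 1.13397949e+00,  2.76400505e-01,  1.50584214e+00, -2.17818607e-05,
        1.36070643e+00, -1.21014260e-01]), 'qd': array([ 0.00024144,  0.00019363, -0.00358438,  0.00100191,  0.00134751,
       -0.00028277]), 'effort': array([ 9.33152805e-04, -4.17147803e+01, -2.46032757e+01, -2.90105609e-04,
        7.71911902e-03,  1.46190951e-05]), 'position': array([0.17843215, 0.54619103, 0.23066658]), 'ee_rot': array([-1.76481159e-04,  1.57243668e-01,  9.87559603e-01, -6.54929882e-04]), 'contact_force': array([ 0.47396979, -0.26769738, -0.36956879]), 'moment': array([-0.03403737, -0.0759995 , -0.00749998]), 'width': 0.08525085146687868}
```

View pics/top0.png

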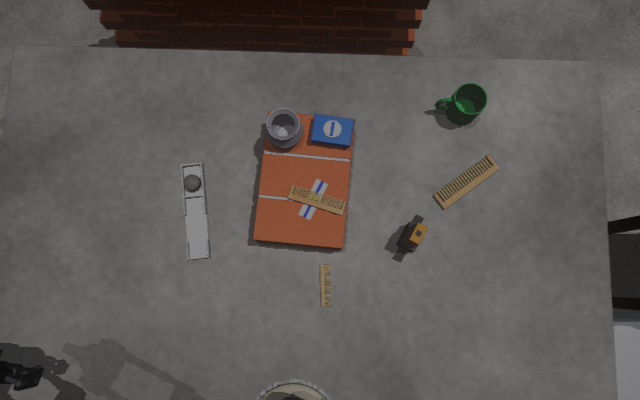

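View pics/scene0.png

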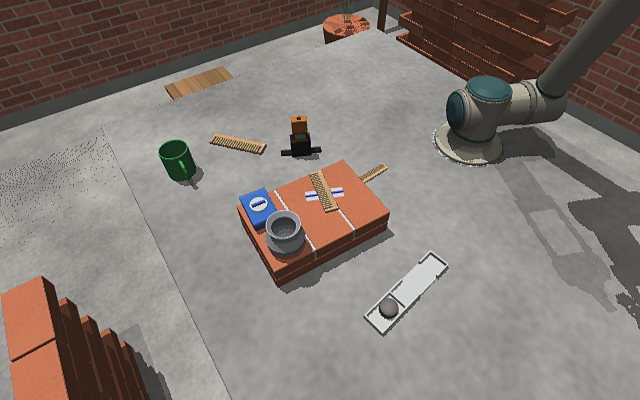

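View pics/wrist0.png

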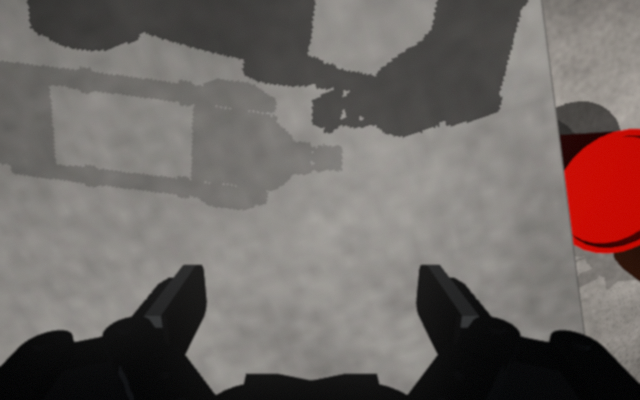

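The top view shows three comb-like things: one on the ledge at (317,200), a larger one at (467,181) and a smaller one at (326,286). The middle-sized one lies across the mark. The meter and stand are at (412,236), and the tray is at (196,211) with the pumice at its far end (192,183). I'll check sizes next and make a close crop.

Run:
```python
from h import *
z=np.load("top0.npz"); im=z["im"];d=z["d"];c=(z["K"],z["R"],z["t"])
P=cloud(d,c); hsv=cv2.cvtColor(im,cv2.COLOR_RGB2HSV); H,S,V=[hsv[...,i].astype(int) for i in range(3)]
print(c[0])
def rect(m,zz,name,keep=1,minA=20):
    m=cv2.morphologyEx(m.astype(np.uint8),cv2.MORPH_CLOSE,np.ones((3,3)))
    for k in sorted(cv2.findContours(m,cv2.RETR_EXTERNAL,cv2.CHAIN_APPROX_NONE)[0],key=cv2.contourArea)[::-1][:keep]:
        q=ray(k[:,0,:],zz,c)[:,:2]
        (cx,cy),(w,h),a=cv2.minAreaRect((q*1000).astype(np.float32)); 
        print(name,"px",k[:,0].mean(0).round(),"ctr",round(cx,1),round(cy,1),"size",round(w,1),round(h,1),"ang(w)",round(a,1))
        yield cx,cy
tan=(H>10)&(H<28)&(S>70)&(V>70)
for a in [(slice(180,220),slice(280,352),.092,'ledgecomb'),(slice(150,212),slice(430,502),.008,'big'),(slice(260,310),slice(315,337),.008,'small')]:
    m=np.zeros_like(tan); m[a[0],a[1]]=tan[a[0],a[1]]; list(rect(m,a[2],a[3]))
white=(S<40)&(V>110); m=np.zeros_like(tan); m[155:268,172:218]=white[155:268,172:218]; list(rect(m,.016,'tray'))
m=np.zeros_like(tan);m[215:255,400:440]=((H>5)&(H<25)&(S>120)&(V>90))[215:255,400:440]; list(rect(m,.135,'meter',2))
red=(H<14)&(S>120); m=np.zeros_like(tan);m[105:255,245:360]=red[105:255,245:360]|(P[...,2]>.07)[105:255,245:360]; list(rect(m&(P[...,2]>.07)&(P[...,2]<.11),.084,'ledge'))
blue=(H>105)&(H<130)&(S>120); m=np.zeros_like(tan);m[175:225,290:335]=blue[175:225,290:335]; list(rect(m,.084,'blue',3))
for u,v in[(317,200),(196,230),(420,230),(330,240),(467,181)]: print(u,v,P[v,u])
crop=np.vstack([np.hstack([cv2.resize(im[170:260,240:360,::-1],None,fx=3,fy=3,interpolation=2),cv2.resize(im[200:290,380:500,::-1],None,fx=3,fy=3,interpolation=2)]),])
cv2.imwrite("pics/crop1.png",crop)
```

```text
[[503.91762103   0.         318.99179361]
 [  0.         503.91762103 203.35984939]
 [  0.           0.           1.        ]]
ledgecomb px [316. 199.] ctr 549.8 -43.9 size 141.2 38.1 ang(w) 74.0
big px [466. 181.] ctr 622.2 -432.5 size 47.5 185.9 ang(w) 37.8
small px [325. 285.] ctr 343.7 -71.5 size 102.9 25.8 ang(w) 3.7
tray px [193. 211.] ctr 520.2 276.5 size 259.6 90.6 ang(w) 13.6
meter px [418. 233.] ctr 470.7 -280.9 size 24.7 45.1 ang(w) 63.8
ledge px [307. 178.] ctr 603.1 -10.4 size 219.4 326.9 ang(w) 86.0
blue px [319. 186.] ctr 583.0 -48.9 size 4.4 26.6 ang(w) 65.5
blue px [307. 211.] ctr 521.7 -19.8 size 4.4 27.4 ang(w) 65.5
317 200 [ 0.54843666 -0.04451171  0.09073875]
196 230 [ 0.47497353  0.26650763 -0.00129539]
420 230 [ 0.47838224 -0.28614189  0.13327083]
330 240 [ 0.45289886 -0.07884658  0.0821837 ]
467 181 [ 0.6234707  -0.43405596  0.00922658]
```

View pics/crop1.png

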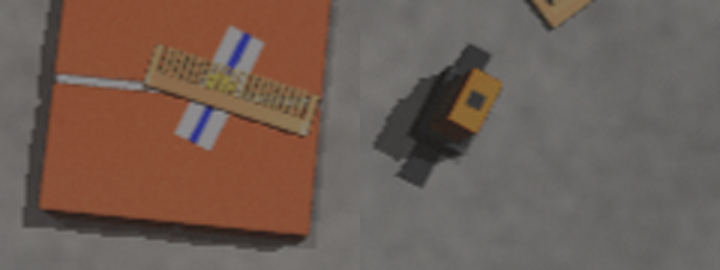

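The crop confirms the comb on the ledge is the middle one: 141x38 mm, against 186 and 103 mm for the others. The tray mask leaked, so I'll refine it using both views.

Run:
```python
from h import *
for n,box in(("top",(155,268,172,218)),("scene",(245,340,355,455))):
    z=np.load(n+"0.npz"); im=z["im"];c=(z["K"],z["R"],z["t"])
    hsv=cv2.cvtColor(im,cv2.COLOR_RGB2HSV)
    sub=im[box[0]:box[1],box[2]:box[3]]; g=hsv[...,2][box[0]:box[1],box[2]:box[3]]
    t,_=cv2.threshold(g,0,255,cv2.THRESH_OTSU); print(n,"otsu",t)
    m=np.zeros(im.shape[:2],np.uint8); m[box[0]:box[1],box[2]:box[3]]=g>t
    m=cv2.morphologyEx(m,cv2.MORPH_CLOSE,np.ones((3,3)))
    k=max(cv2.findContours(m,0,cv2.CHAIN_APPROX_NONE)[0],key=cv2.contourArea)
    for zz in(.016,0.005):
        (cx,cy),(w,h),a=cv2.minAreaRect((ray(k[:,0],zz,c)[:,:2]*1000).astype(np.float32)); print(zz,cx,cy,w,h,a)
    vis=cv2.resize(sub[...,::-1],None,fx=5,fy=5,interpolation=2); cv2.drawContours(vis,[(k-[box[2],box[0]])*5],-1,(0,0,255),1); cv2.imwrite(f"pics/tray_{n}.png",vis)
```

```text
top otsu 119.0
0.016 502.890625 266.9965515136719 202.2669677734375 57.62246322631836 8.04759693145752
0.005 504.14495849609375 269.714111328125 204.00039672851562 58.11627197265625 8.047592163085938
scene otsu 128.0
0.016 525.272216796875 274.1413269042969 236.38543701171875 265.7191162109375 54.8321533203125
0.005 520.0408935546875 271.4401550292969 239.6477508544922 269.38629150390625 54.832157135009766
```

View pics/tray_top.png

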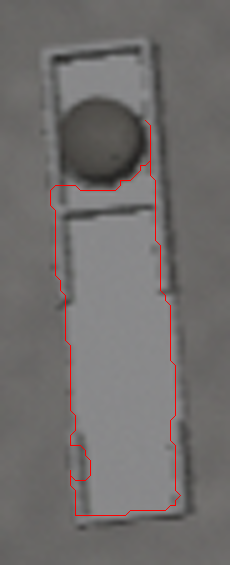

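View pics/tray_scene.png

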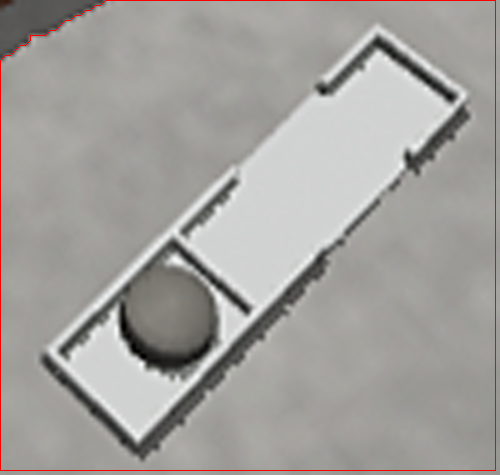

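Both crops show the tray clearly. Top crop outer corners are about (43,50), (152,40), (190,514), (78,524). Scene crop corners are about (378,27), (468,93), (143,445), (44,353). I'll cast rays through those corners.

Run:
```python
from h import *
for n,o,q in(("top",(172,155),[(43,50),(152,40),(190,514),(78,524)]),("scene",(355,245),[(44,353),(143,445),(468,93),(378,27)])):
    z=np.load(n+"0.npz");c=(z["K"],z["R"],z["t"])
    p=ray((np.array(q)-2)/5+np.array(o),.016,c)[:,:2]
    far=(p[0]+p[1])/2; near=(p[2]+p[3])/2; L=np.linalg.norm(far-near); x=(far-near)/L
    print(n,p.round(4).tolist(),"L",L,"ang",np.degrees(np.arctan2(x[1],x[0])),"ctr",p.mean(0), "slot",near+x*.082, 'from centre',p.mean(0)-x*(.124-.082))
```

```text
top [[0.6428, 0.3147], [0.6498, 0.2584], [0.4049, 0.2233], [0.3982, 0.2796]] L 0.24727535927215533 ang 8.163594011348637 ctr [0.52392602 0.26898965] slot [0.48271027 0.26307709] from centre [0.48235162 0.26302565]
scene [[0.6541, 0.2639], [0.6447, 0.3203], [0.4001, 0.2819], [0.409, 0.2296]] L 0.24753192065191 ang 8.441921172114691 ctr [0.52699182 0.27392092] slot [0.48567839 0.26778939] from centre [0.48544688 0.26775503]
```

```bash
cat > plan.py <<'E'
from h import *
def plan(pos,yaw,n):
    s=manip.get_state(); q=s["ee_rot"]; Rc=R.from_quat([q[1],q[2],q[3],q[0]]); y=np.radians(yaw)
    Y=np.array([np.cos(y),np.sin(y),0]); Z=np.array([0,0,-1.]); X=np.cross(Y,Z); Rt=R.from_matrix(np.c_[X,Y,Z])
    rv=(Rc.inv()*Rt).as_rotvec()/n; p=s["position"]; step=(np.array(pos)-p)/n*100; out=[]
    for i in range(n):
        out.append(np.r_[(Rc*R.from_rotvec(rv*i)).inv().apply(step),np.degrees(rv)].round(2))
    print("t",round(s["clock"],2),"pos",p.round(4),"yaw",np.degrees(np.arctan2(*Rc.as_matrix()[1::-1,1])).round(2),"tilt",np.degrees(np.arccos(-Rc.as_matrix()[2,2])).round(2),"F",s["contact_force"].round(2),"w",round(s["width"],4))
    print(", ".join(", ".join(f"{v:g}" for v in r) for r in out))
if __name__=="__main__":
    import sys; a=list(map(float,sys.argv[1:])); plan(a[:3],a[3],int(a[4]))
E
python3 plan.py 0.55 -0.044 0.25 -16 17
```

```text
t 0.15 pos [0.1784 0.5462 0.2307] yaw 71.91 tilt 0.08 F [ 0.47 -0.27 -0.37] w 0.0853
-3.16, -2.62, -0.11, -0, 0, 5.17, -3.38, -2.33, -0.11, -0, 0, 5.17, -3.58, -2.01, -0.11, -0, 0, 5.17, -3.74, -1.68, -0.11, -0, 0, 5.17, -3.88, -1.34, -0.11, -0, 0, 5.17, -3.98, -0.98, -0.11, -0, 0, 5.17, -4.06, -0.62, -0.11, -0, 0, 5.17, -4.09, -0.25, -0.11, -0, 0, 5.17, -4.1, 0.12, -0.11, -0, 0, 5.17, -4.07, 0.49, -0.11, -0, 0, 5.17, -4.01, 0.85, -0.11, -0, 0, 5.17, -3.92, 1.21, -0.11, -0, 0, 5.17, -3.79, 1.56, -0.11, -0, 0, 5.17, -3.64, 1.89, -0.11, -0, 0, 5.17, -3.45, 2.22, -0.11, -0, 0, 5.17, -3.24, 2.52, -0.11, -0, 0, 5.17, -3, 2.8, -0.11, -0, 0, 5.17
```

Request:
{"name": "servo_tool", "arguments": {"deltas": [-3.2,-2.6,-0.1,0,0,5.2,-3.4,-2.3,-0.1,0,0,5.2,-3.6,-2.0,-0.1,0,0,5.2,-3.7,-1.7,-0.1,0,0,5.2,-3.9,-1.3,-0.1,0,0,5.2,-4,-1,-0.1,0,0,5.2,-4.1,-0.6,-0.1,0,0,5.2,-4.1,-0.2,-0.1,0,0,5.2,-4.1,0.1,-0.1,0,0,5.2,-4.1,0.5,-0.1,0,0,5.2,-4,0.9,-0.1,0,0,5.2,-3.9,1.2,-0.1,0,0,5.2,-3.8,1.6,-0.1,0,0,5.2,-3.6,1.9,-0.1,0,0,5.2,-3.5,2.2,-0.1,0,0,5.2,-3.2,2.5,-0.1,0,0,5.2,-3,2.8,-0.1,0,0,5.2,0,0,0,0,0,0], "jaw": 6}}

```text
clock: 1.95
position: [0.5452, -0.0781, 0.2431]
ee_rot: [0.0, 0.819, 0.574, -0.002]
contact_force: [-0.5, -0.2, 0.2]
width: 0.0599
```

```bash
python3 plan.py 0.55 -0.044 0.25 -16 4
python3 - <<'E'
from h import *
c=cal("wrist"); im,d=eyes.get_image("wrist"); np.savez("w1.npz",im=im,d=d,K=c[0],R=c[1],t=c[2]); cv2.imwrite("pics/w1.png",im[...,::-1])
E
```

```text
t 1.95 pos [ 0.5452 -0.0781  0.2431] yaw -19.98 tilt 0.19 F [-0.54 -0.21  0.21] w 0.0599
0.84, -0.18, -0.17, -0.02, 0.04, -1, 0.84, -0.16, -0.17, -0.02, 0.04, -1, 0.85, -0.15, -0.17, -0.02, 0.04, -1, 0.85, -0.13, -0.17, -0.02, 0.04, -1
```

View pics/w1.png

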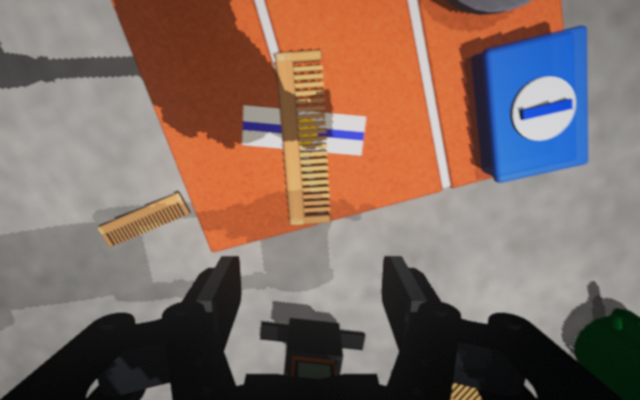

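The wrist view shows the comb at (305,137), tooth side right. The stripe ends are both visible, at (243,128) and (365,134).

Run:
```python
from h import *
z=np.load("w1.npz"); im=z["im"];c=(z["K"],z["R"],z["t"])
hsv=cv2.cvtColor(im,cv2.COLOR_RGB2HSV); H,S,V=[hsv[...,i].astype(int) for i in range(3)]
m=np.zeros(H.shape,np.uint8); m[45:230,270:335]=((H>13)&(H<30)&(S>60)&(V>60))[45:230,270:335]
m=cv2.morphologyEx(m,cv2.MORPH_CLOSE,np.ones((9,9)));k=max(cv2.findContours(m,0,cv2.CHAIN_APPROX_NONE)[0],key=cv2.contourArea)
print(cv2.minAreaRect(k),cv2.minAreaRect((ray(k[:,0],.092,c)[:,:2]*1000).astype(np.float32)))
b=np.zeros(H.shape,np.uint8); b[110:150,235:375]=((H>105)&(H<130)&(S>120))[110:150,235:375]
pts=np.argwhere(b)[:,::-1]; q=ray(pts,.084,c)[:,:2]*1000; print(cv2.minAreaRect(q.astype(np.float32)))
```

```text
((305.37176513671875, 137.04039001464844), (174.47059631347656, 46.75466537475586), 84.61068725585938) ((551.1456298828125, -42.190696716308594), (139.81747436523438, 36.128780364990234), 74.15702056884766)
((553.1284790039062, -33.03425216674805), (5.617310047149658, 98.24612426757812), 64.94474792480469)
```

```bash
python3 plan.py 0.551 -0.0425 0.12 -15.8 5
```

```text
t 2.0 pos [ 0.5436 -0.0758  0.243 ] yaw -19.86 tilt 0.25 F [-0.71  0.46  0.14] w 0.0602
0.68, -0.08, 2.46, -0.05, 0.02, -0.81, 0.68, -0.07, 2.46, -0.05, 0.02, -0.81, 0.68, -0.06, 2.46, -0.05, 0.02, -0.81, 0.68, -0.05, 2.46, -0.05, 0.02, -0.81, 0.68, -0.05, 2.46, -0.05, 0.02, -0.81
```

Request:
{"name": "servo_tool", "arguments": {"deltas": [0.7,-0.1,2.2,0,0,-0.8,0.7,-0.1,2.2,0,0,-0.8,0.7,-0.1,2.2,0,0,-0.8,0.7,0,2.2,0,0,-0.8,0.4,0,1.5,0,0,-0.6,0,0,0,0,0,0,0,0,0,0,0,0], "jaw": 5.5}}

```text
clock: 2.7
position: [0.5453, -0.0365, 0.1367]
ee_rot: [-0.004, 0.796, 0.606, -0.002]
contact_force: [-0.7, 0.0, -0.6]
width: 0.0553
```

```bash
python3 plan.py 0.551 -0.0425 0.088 -15.8 4
```

```text
t 2.7 pos [ 0.5453 -0.0365  0.1367] yaw -15.47 tilt 0.57 F [-0.66  0.04 -0.56] w 0.0553
-0.11, 0.19, 1.22, -0.14, -0.03, 0.08, -0.11, 0.19, 1.22, -0.14, -0.03, 0.08, -0.11, 0.18, 1.22, -0.14, -0.03, 0.08, -0.11, 0.18, 1.22, -0.14, -0.03, 0.08
```

Request:
{"name": "servo_tool", "arguments": {"deltas": [-0.2,0.3,1,-0.3,0,0,-0.2,0.3,1,-0.3,0,0,0,0.1,1,0,0,0,0,0,0.6,0,0,0,0,0,0.3,0,0,0,0,0,0,0,0,0]}}

```text
clock: 3.3
position: [0.5524, -0.043, 0.0968]
ee_rot: [0.002, 0.796, 0.605, 0.003]
contact_force: [0.3, -0.8, -0.0]
width: 0.0549
```

```bash
python3 plan.py 0.551 -0.0425 0.084 -15.8 2
python3 - <<'E'
from h import *
c=cal("wrist"); im,d=eyes.get_image("wrist"); cv2.imwrite("pics/w2.png",im[...,::-1])
s=manip.get_state();q=s["ee_rot"];Rt=R.from_quat([*q[1:],q[0]])
for p in([0,0,0],[0,.02,0],[0,-.02,0]): print(proj(s["position"]+Rt.apply(p),c).round(1))
E
```

```text
t 3.3 pos [ 0.5524 -0.043   0.0968] yaw -15.48 tilt 0.35 F [ 0.32 -0.78 -0.03] w 0.0549
0.01, -0.08, 0.64, 0.16, -0.06, 0.16, 0.01, -0.08, 0.64, 0.16, -0.06, 0.16
[[314.5 269.3]]
[[360.  269.3]]
[[268.9 269.3]]
```

View pics/w2.png

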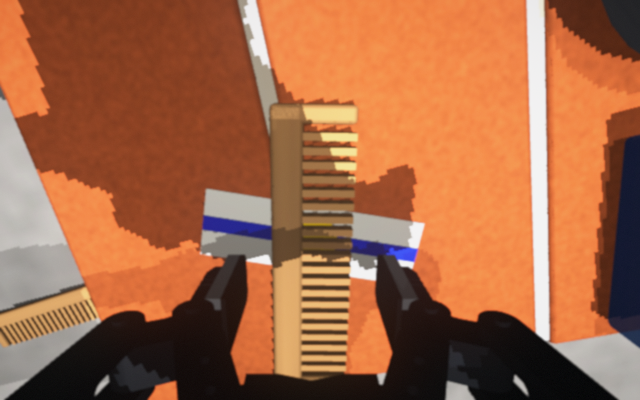

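The comb is upright in the image (columns 271–357), centred between the fingers on the TCP column, 314. I'll descend.

Request:
{"name": "servo_tool", "arguments": {"deltas": [0,-0.1,0.5,0.3,0,0,0,0,0.4,0,0,0,0,0,0.2,0,0,0,0,0,0,0,0,0]}}

```text
clock: 3.75
position: [0.5521, -0.0429, 0.0858]
ee_rot: [0.0, 0.796, 0.605, 0.001]
contact_force: [0.6, 0.7, -0.3]
width: 0.0548
```

```bash
python3 plan.py 0.551 -0.0425 0.084 -15.8 2
```

```text
t 3.75 pos [ 0.5521 -0.0429  0.0858] yaw -15.48 tilt 0.17 F [ 0.56  0.73 -0.27] w 0.0548
0, -0.06, 0.09, 0.06, -0.06, 0.16, 0, -0.06, 0.09, 0.06, -0.06, 0.16
```

Request:
{"name": "servo_tool", "arguments": {"deltas": [0,0,0.2,0,0,0,0,0,0.1,0,0,0,0,0,0,0,0,0]}}

```text
clock: 4.05
position: [0.5524, -0.0428, 0.0828]
ee_rot: [0.0, 0.796, 0.605, 0.002]
contact_force: [-0.3, -0.9, 0.2]
width: 0.0549
```

Request:
{"name": "servo_tool", "arguments": {"deltas": [0,0,0,0,0,0,0,0,0,0,0,0,0,0,0,0,0,0,0,0,0,0,0,0,0,0,0,0,0,0,0,0,0,0,0,0], "jaw": 2.5, "grip_force": 35}}

```text
clock: 4.65
position: [0.5526, -0.0429, 0.0833]
ee_rot: [0.001, 0.796, 0.606, 0.002]
contact_force: [0.2, -0.5, 0.7]
width: 0.0346
```

Request:
{"name": "servo_tool", "arguments": {"deltas": [0,0,-1,0,0,0,0,0,-2,0,0,0,0,0,-3,0,0,0,0,0,-3,0,0,0,0,0,-2,0,0,0,0,0,0,0,0,0]}}

```text
clock: 5.25
position: [0.5516, -0.0429, 0.1991]
ee_rot: [-0.0, 0.796, 0.605, 0.001]
contact_force: [0.9, 0.1, -1.0]
width: 0.0347
```

```bash
python3 plan.py 0.484 0.2655 0.12 -81.7 13
python3 - <<'E'
from h import *
c=cal("wrist"); im,d=eyes.get_image("wrist"); cv2.imwrite("pics/w3.png",im[...,::-1])
c=cal("top"); im,d=eyes.get_image("top"); np.savez("t3.npz",im=im,K=c[0],R=c[1],t=c[2])
c=cal("scene"); im,d=eyes.get_image("scene"); cv2.imwrite("pics/s3.png",cv2.resize(im[140:260,200:400,::-1],None,fx=4,fy=4))
E
```

```text
t 5.25 pos [ 0.5516 -0.0429  0.1991] yaw -15.47 tilt 0.16 F [ 0.87  0.08 -1.04] w 0.0347
2.15, -1.13, 0.61, 0, -0.01, 5.09, 2.04, -1.32, 0.61, 0, -0.01, 5.09, 1.91, -1.5, 0.61, 0, -0.01, 5.09, 1.77, -1.66, 0.61, 0, -0.01, 5.09, 1.62, -1.81, 0.61, 0, -0.01, 5.09, 1.45, -1.95, 0.61, 0, -0.01, 5.09, 1.27, -2.07, 0.61, 0, -0.01, 5.09, 1.08, -2.17, 0.61, 0, -0.01, 5.09, 0.89, -2.26, 0.61, 0, -0.01, 5.09, 0.68, -2.33, 0.61, 0, -0.01, 5.09, 0.47, -2.38, 0.61, 0, -0.01, 5.09, 0.26, -2.42, 0.61, 0, -0.01, 5.09, 0.04, -2.43, 0.61, 0, -0.01, 5.09
```

View pics/w3.png

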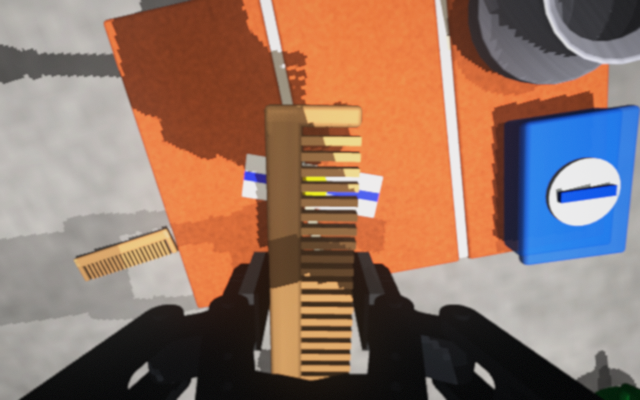

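View pics/s3.png

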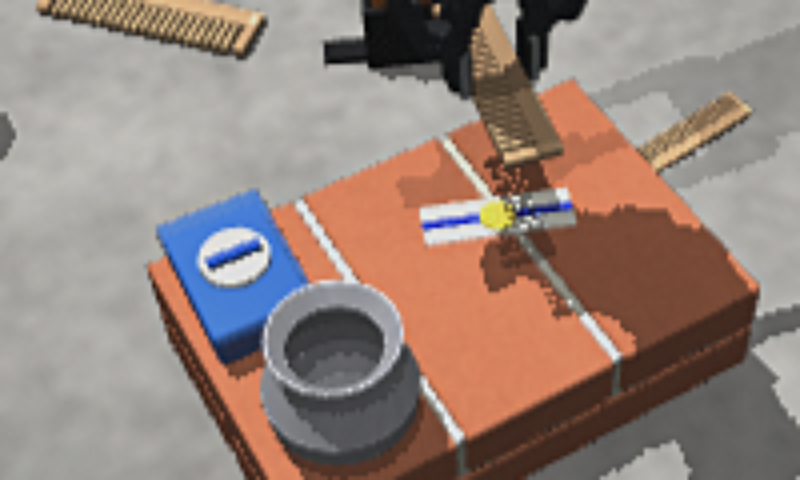

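The comb is gripped and off the ledge, level in both views. I'm going over the tray.

Request:
{"name": "servo_tool", "arguments": {"deltas": [2.1,-1.1,0,0,0,5,2,-1.3,0,0,0,5,1.9,-1.5,0,0,0,5,1.8,-1.7,0,0,0,5,1.6,-1.8,0,0,0,5,1.5,-1.9,0,0,0,5,1.3,-2,0,0,0,5,1.1,-2.1,0.2,0,0,5,0.9,-2.2,0.4,0,0,5,0.7,-2.3,0.6,0,0,5,0.5,-2.3,0.6,0,0,5,0.3,-2,0.6,0,0,4,0,-1,0.3,0,0,3,0,0,0,0,0,0,0,0,0,0,0,0]}}

```text
clock: 6.9
position: [0.4727, 0.2536, 0.1413]
ee_rot: [0.0, 0.996, 0.086, -0.029]
contact_force: [0.4, -0.3, -0.5]
width: 0.035
```

```bash
python3 plan.py 0.484 0.2655 0.12 -81.7 4
python3 - <<'E'
from h import *
c=cal("wrist"); im,d=eyes.get_image("wrist"); cv2.imwrite("pics/w4.png",im[...,::-1]); np.savez("w4.npz",im=im,d=d,K=c[0],R=c[1],t=c[2])
c=cal("top"); im,d=eyes.get_image("top"); np.savez("t4.npz",im=im,d=d,K=c[0],R=c[1],t=c[2]);cv2.imwrite("pics/t4.png",im[...,::-1])
E
```

```text
t 6.9 pos [0.4727 0.2536 0.1413] yaw -80.17 tilt 3.31 F [ 0.44 -0.31 -0.52] w 0.035
0.36, -0.24, 0.51, -0.06, 0.82, 0.39, 0.35, -0.24, 0.52, -0.06, 0.82, 0.39, 0.34, -0.25, 0.52, -0.06, 0.82, 0.39, 0.33, -0.25, 0.53, -0.06, 0.82, 0.39
```

View pics/w4.png

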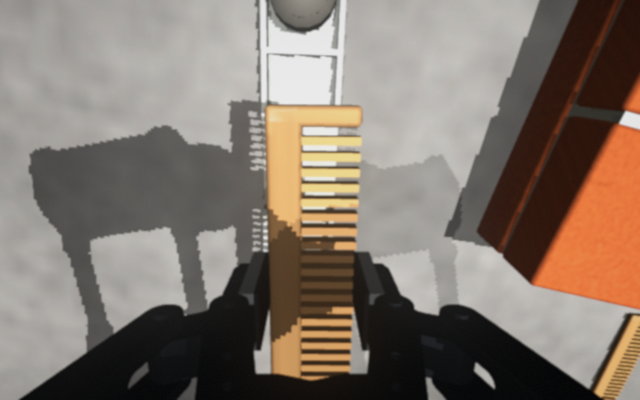

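View pics/t4.png

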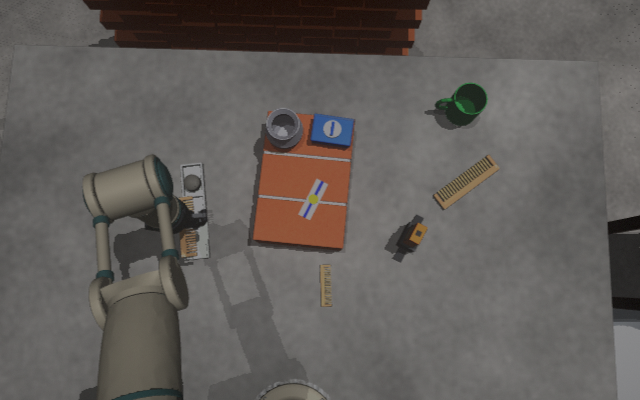

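The wrist view shows the tray's divider at row 50 and walls at columns 262 and 343. I'll zoom in for a better tray centreline.

Run:
```python
from h import *
im=np.load("w4.npz")["im"]; cv2.imwrite("pics/w4c.png",cv2.resize(im[0:110,240:370,::-1],None,fx=5,fy=5,interpolation=cv2.INTER_NEAREST))
```

```text
(no output)
```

View pics/w4c.png

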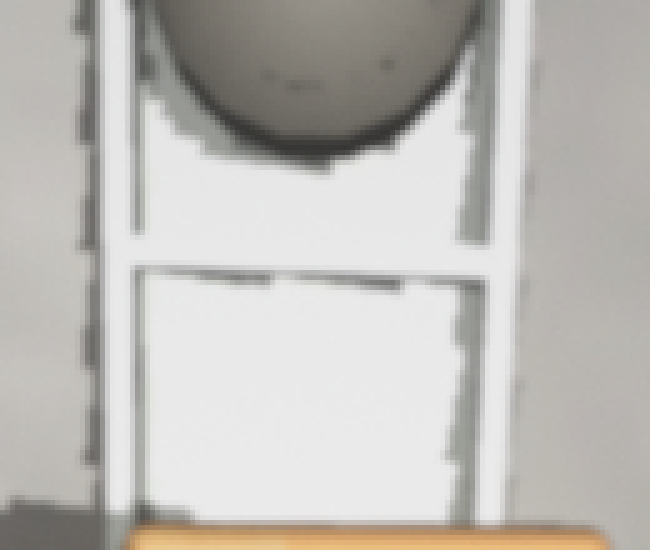

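Run:
```python
from h import *
z=np.load("w4.npz");c=(z["K"],z["R"],z["t"])
p=ray([[266.8,53],[337.8,55.2]],.016,c)[:,:2]; print(p,np.linalg.norm(p[0]-p[1])); v=p[0]-p[1]; a=np.arctan2(v[1],v[0])-np.pi/2; print(np.degrees(a))
# left wall line
l=ray([[259.3,2],[261,98]],.016,c)[:,:2]; v=l[0]-l[1]; print("wall ang",np.degrees(np.arctan2(v[1],v[0])))
for a in(a,np.radians(8.3)): print("slot",p.mean(0)-.078*np.array([np.cos(a),np.sin(a)]))
```

```text
[[0.55868749 0.30011148]
 [0.5655755  0.2523689 ]] 0.048236896282745585
8.209633996619873
wall ang 8.204208030950884
slot [0.48493082 0.26510215]
slot [0.48494848 0.26498041]
```

```bash
python3 plan.py 0.485 0.265 0.06 -81.8 4
```

```text
t 7.0 pos [0.4731 0.2533 0.1419] yaw -80.24 tilt 3.26 F [ 0.5   0.4  -1.16] w 0.035
0.46, -0.23, 2.02, -0.06, 0.81, 0.39, 0.43, -0.23, 2.03, -0.06, 0.81, 0.39, 0.4, -0.24, 2.04, -0.06, 0.81, 0.39, 0.37, -0.24, 2.04, -0.06, 0.81, 0.39
```

Request:
{"name": "servo_tool", "arguments": {"deltas": [0.5,-0.2,1.2,0,0.8,0.4,0.4,-0.2,1.6,0,0.8,0.4,0.4,-0.2,2,0,0.8,0.4,0.4,-0.2,1.5,0,0.8,0.4,0,0,0,0,0,0,0,0,0,0,0,0]}}

```text
clock: 7.6
position: [0.4902, 0.2598, 0.0784]
ee_rot: [-0.002, 0.998, 0.069, 0.003]
contact_force: [0.3, -0.0, -1.3]
width: 0.0346
```

```bash
python3 plan.py 0.485 0.265 0.03 -81.8 3
```

```text
t 7.6 pos [0.4902 0.2598 0.0784] yaw -82.05 tilt 0.37 F [ 0.27 -0.05 -1.3 ] w 0.0346
-0.16, -0.19, 1.61, -0.06, -0.11, -0.08, -0.15, -0.19, 1.61, -0.06, -0.11, -0.08, -0.15, -0.2, 1.61, -0.06, -0.11, -0.08
```

Request:
{"name": "servo_tool", "arguments": {"deltas": [-0.2,-0.2,1.4,0,-0.1,0,-0.2,-0.2,1.4,0,-0.1,0,-0.1,-0.2,1,0,-0.1,0,0,0,0.2,0,0,0,0,0,0,0,0,0]}}

```text
clock: 8.1
position: [0.4886, 0.2648, 0.0421]
ee_rot: [-0.003, 0.998, 0.069, 0.004]
contact_force: [0.8, -1.4, -0.3]
width: 0.0344
```

```bash
python3 plan.py 0.485 0.265 0.006 -81.8 3
python3 - <<'E'
from h import *
c=cal("wrist"); im,d=eyes.get_image("wrist"); cv2.imwrite("pics/w5.png",im[...,::-1])
E
```

```text
t 8.1 pos [0.4886 0.2648 0.0421] yaw -82.1 tilt 0.54 F [ 0.77 -1.37 -0.26] w 0.0344
-0.13, -0.02, 1.2, -0.09, -0.15, -0.1, -0.12, -0.02, 1.2, -0.09, -0.15, -0.1, -0.12, -0.02, 1.2, -0.09, -0.15, -0.1
```

View pics/w5.png

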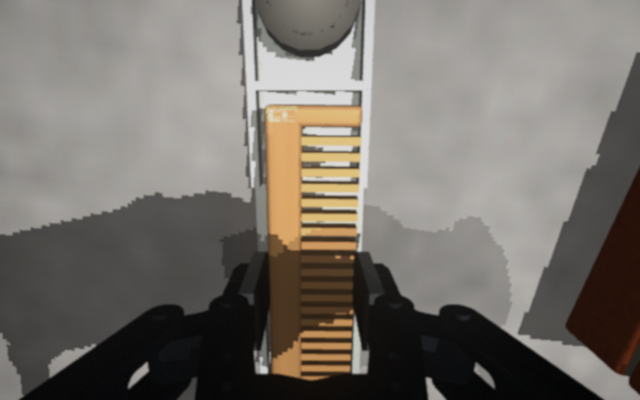

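The comb is over the compartment and centred between the walls, with its far end just short of the divider. I'll lower it.

Request:
{"name": "servo_tool", "arguments": {"deltas": [-0.2,0,1,-0.1,-0.2,0,-0.2,0,1,-0.1,-0.2,0,-0.1,0,0.8,-0.1,-0.1,0,0,0,0.3,0,0,0,0,0,0,0,0,0]}}

```text
clock: 8.65
position: [0.4842, 0.2643, 0.0096]
ee_rot: [0.0, 0.998, 0.069, 0.0]
contact_force: [0.1, 0.5, -0.9]
width: 0.0348
```

```bash
python3 plan.py 0.485 0.265 0.005 -81.8 2
```

```text
t 8.65 pos [0.4842 0.2643 0.0096] yaw -82.1 tilt 0.05 F [ 0.07  0.52 -0.89] w 0.0348
0.04, -0.03, 0.23, 0.01, -0.02, -0.15, 0.04, -0.03, 0.23, 0.01, -0.02, -0.15
```

Request:
{"name": "servo_tool", "arguments": {"deltas": [0,0,0.2,0,0,0,0,0,0.1,0,0,0,0,0,0.1,0,0,0,0,0,0,0,0,0]}}

```text
clock: 9.05
position: [0.4846, 0.2645, 0.0054]
ee_rot: [0.0, 0.998, 0.069, 0.001]
contact_force: [0.5, 1.0, -0.4]
width: 0.0349
```

Request:
{"name": "servo_tool", "arguments": {"deltas": [0,0,0,0,0,0,0,0,0,0,0,0,0,0,0,0,0,0], "jaw": 5}}

```text
clock: 9.35
position: [0.4852, 0.2647, 0.0061]
ee_rot: [-0.0, 0.998, 0.069, 0.001]
contact_force: [-0.1, -0.8, 0.2]
width: 0.0502
```

Request:
{"name": "servo_tool", "arguments": {"deltas": [0,0,-1,0,0,0,0,0,-2,0,0,0,0,0,-3,0,0,0,0,0,-4,0,0,0,0,0,-3,0,0,0,0,0,-3,0,0,0,0,0,0,0,0,0]}}

```text
clock: 10.05
position: [0.4847, 0.2646, 0.1762]
ee_rot: [-0.0, 0.998, 0.069, 0.002]
contact_force: [1.1, -0.2, 0.7]
width: 0.0498
```

```bash
python3 plan.py 0.471 -0.281 0.25 -116.2 14
python3 - <<'E'
from h import *
c=cal("wrist"); im,d=eyes.get_image("wrist"); cv2.imwrite("pics/w6.png",im[...,::-1]); np.savez("w6.npz",im=im,d=d,K=c[0],R=c[1],t=c[2])
E
```

```text
t 10.05 pos [0.4847 0.2646 0.1762] yaw -82.1 tilt 0.24 F [ 1.1  -0.24  0.7 ] w 0.0498
-0.63, 3.85, -0.53, -0.01, -0.02, 2.44, -0.47, 3.87, -0.53, -0.01, -0.02, 2.44, -0.3, 3.89, -0.53, -0.01, -0.02, 2.44, -0.14, 3.9, -0.53, -0.01, -0.02, 2.44, 0.03, 3.9, -0.53, -0.01, -0.02, 2.44, 0.19, 3.89, -0.53, -0.01, -0.02, 2.44, 0.36, 3.88, -0.53, -0.01, -0.02, 2.44, 0.52, 3.86, -0.53, -0.01, -0.02, 2.44, 0.69, 3.84, -0.53, -0.01, -0.02, 2.44, 0.85, 3.8, -0.53, -0.01, -0.02, 2.44, 1.01, 3.77, -0.53, -0.01, -0.02, 2.44, 1.17, 3.72, -0.53, -0.01, -0.02, 2.44, 1.33, 3.67, -0.53, -0.01, -0.02, 2.44, 1.48, 3.61, -0.53, -0.01, -0.02, 2.44
```

View pics/w6.png

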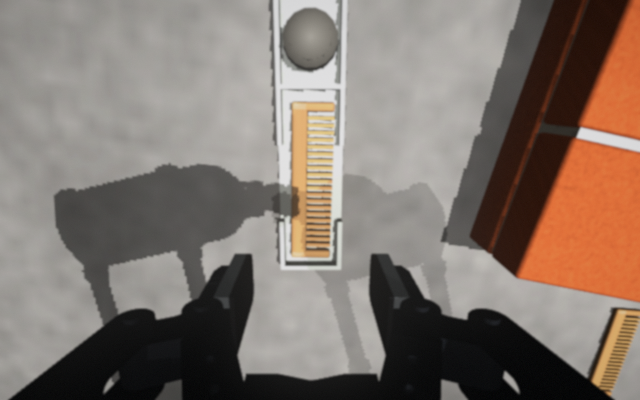

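The comb lies flat inside the compartment (rows 102–257, between end walls at 90 and 262), and the pumice hasn't moved. Next is the meter.

Request:
{"name": "servo_tool", "arguments": {"deltas": [-0.6,3.8,-0.6,0,0,2.4,-0.5,3.9,-0.6,0,0,2.4,-0.3,3.9,-0.6,0,0,2.4,-0.1,3.9,-0.6,0,0,2.4,0,3.9,-0.6,0,0,2.4,0.2,3.9,-0.5,0,0,2.4,0.4,3.9,-0.5,0,0,2.4,0.5,3.9,-0.5,0,0,2.4,0.7,3.8,-0.5,0,0,2.4,0.8,3.8,-0.5,0,0,2.4,1,3.8,-0.5,0,0,2.4,1.1,3.7,-0.5,0,0,2.4,1,2.8,-0.3,0,0,2,0.7,1.5,0,0,0,1,0,0,0,0,0,0,0,0,0,0,0,0]}}

```text
clock: 11.7
position: [0.4569, -0.2652, 0.2297]
ee_rot: [-0.002, 0.976, -0.217, -0.014]
contact_force: [0.3, 0.1, -0.1]
width: 0.0499
```

```bash
python3 plan.py 0.471 -0.281 0.25 -116.2 4
python3 - <<'E'
from h import *
c=cal("wrist"); im,d=eyes.get_image("wrist"); cv2.imwrite("pics/w7.png",im[...,::-1]); np.savez("w7.npz",im=im,d=d,K=c[0],R=c[1],t=c[2])
E
```

```text
t 11.7 pos [ 0.4569 -0.2652  0.2297] yaw -115.02 tilt 1.57 F [ 0.31  0.07 -0.08] w 0.0499
0.47, 0.21, -0.52, 0.03, 0.39, 0.29, 0.48, 0.21, -0.52, 0.03, 0.39, 0.29, 0.48, 0.2, -0.51, 0.03, 0.39, 0.29, 0.49, 0.2, -0.51, 0.03, 0.39, 0.29
```

View pics/w7.png

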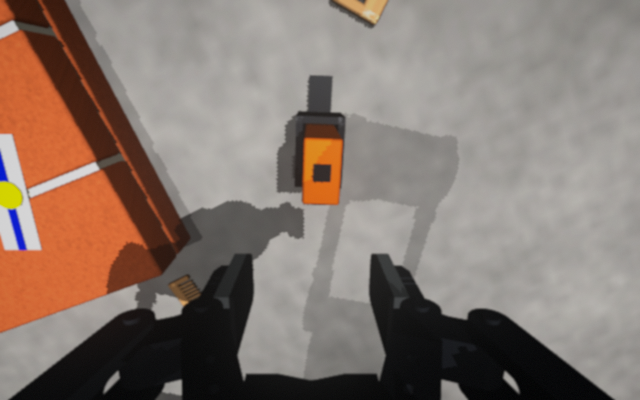

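The wrist view shows the meter's top face at about columns 302–342, rows 138–205, in its stand. The yellow circle is at (8,195). I'll measure both.

Run:
```python
from h import *
z=np.load("w7.npz"); im=z["im"];d=z["d"];c=(z["K"],z["R"],z["t"])
cv2.imwrite("pics/w7c.png",cv2.resize(im[100:220,270:370,::-1],None,fx=5,fy=5,interpolation=0))
hsv=cv2.cvtColor(im,cv2.COLOR_RGB2HSV); H,S,V=[hsv[...,i].astype(int) for i in range(3)]
print([(r,hsv[r,330].tolist(),round(float(cloud(d,c)[r,330,2]),3)) for r in range(118,210,4)])
z2=np.load("t4.npz"); im2=z2["im"];c2=(z2["K"],z2["R"],z2["t"])
for nm,I,cc in(("top",im2,c2),):
    h=cv2.cvtColor(I,cv2.COLOR_RGB2HSV).astype(int); 
    b=((h[...,0]>105)&(h[...,0]<130)&(h[...,1]>120)); y=((h[...,0]>22)&(h[...,0]<35)&(h[...,1]>120)&(h[...,2]>80))
    for m in(b,y):
        M=np.zeros_like(m);M[175:225,290:335]=m[175:225,290:335]; q=ray(np.argwhere(M)[:,::-1],.084,cc)[:,:2]*1000; print(len(q),cv2.minAreaRect(q.astype(np.float32)))
```

```text
[(118, [160, 12, 63], 0.061), (122, [0, 12, 63], 0.06), (126, [10, 167, 81], 0.06), (130, [9, 172, 86], 0.091), (134, [9, 177, 85], 0.114), (138, [11, 211, 146], 0.133), (142, [16, 214, 220], 0.136), (146, [14, 224, 220], 0.136), (150, [14, 222, 219], 0.134), (154, [14, 220, 221], 0.135), (158, [13, 222, 221], 0.136), (162, [13, 224, 220], 0.135), (166, [9, 156, 106], 0.137), (170, [10, 159, 111], 0.137), (174, [10, 175, 127], 0.135), (178, [11, 186, 144], 0.138), (182, [12, 220, 204], 0.135), (186, [13, 227, 221], 0.135), (190, [12, 223, 221], 0.135), (194, [13, 226, 220], 0.134), (198, [12, 225, 219], 0.135), (202, [12, 226, 212], 0.135), (206, [13, 24, 151], 0.0)]
56 ((552.0973510742188, -34.336143493652344), (4.580770492553711, 94.88152313232422), 64.80656433105469)
65 ((551.694091796875, -34.63233184814453), (19.79527473449707, 19.555593490600586), 1.741686224937439)
```

View pics/w7c.png

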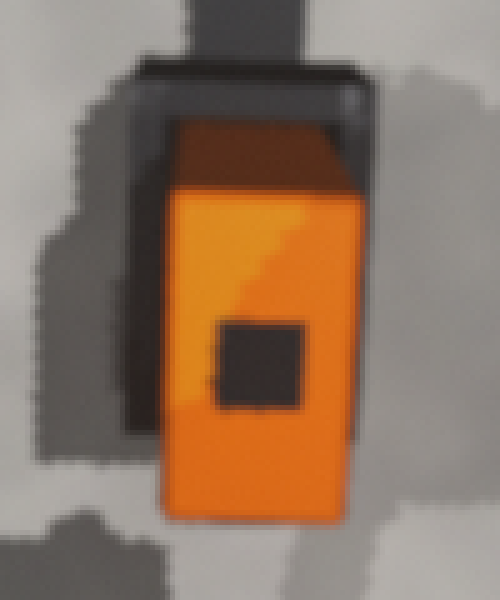

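```bash
python3 - <<'E'
from h import *
z=np.load("w7.npz");c=(z["K"],z["R"],z["t"])
p=ray((np.array([(170,190),(365,192),(346,522),(161,518)])-2)/5+[270,100],.135,c)[:,:2]
print(p,p.mean(0)); f=(p[0]+p[1]-p[2]-p[3])/2; s=(p[0]+p[3]-p[1]-p[2])/2
print(np.linalg.norm(f),np.degrees(np.arctan2(f[1],f[0])),np.linalg.norm(s),np.degrees(np.arctan2(s[1],s[0])))
E
python3 plan.py 0.471 -0.281 0.16 -116 4
```

```text
[[ 0.49788889 -0.27953377]
 [ 0.48691173 -0.30244619]
 [ 0.44648115 -0.28206418]
 [ 0.4578211  -0.25916173]] [ 0.47227572 -0.28080147]
0.045113413987166964 -26.85180289785037 0.025480652078910964 64.02859317770329
t 11.75 pos [ 0.457  -0.265   0.2297] yaw -114.98 tilt 1.58 F [ 0.28  0.2  -0.28] w 0.0499
0.54, 0.21, 1.73, 0.03, 0.39, 0.25, 0.52, 0.21, 1.73, 0.03, 0.39, 0.25, 0.51, 0.21, 1.73, 0.03, 0.39, 0.25, 0.5, 0.21, 1.74, 0.03, 0.39, 0.25
```

Request:
{"name": "servo_tool", "arguments": {"deltas": [0.6,0.2,0.8,0,0.4,0.3,0.6,0.2,1.2,0,0.4,0.3,0.5,0.2,1.6,0,0.4,0.3,0.5,0.2,1.2,0,0.4,0.3,0,0,0.5,0,0,0,0,0,0,0,0,0]}}

```text
clock: 12.35
position: [0.4747, -0.2735, 0.1725]
ee_rot: [-0.0, 0.975, -0.222, 0.0]
contact_force: [-0.1, -0.6, 0.7]
width: 0.0498
```

```bash
python3 plan.py 0.472 -0.281 0.13 -116.4 4
```

```text
t 12.35 pos [ 0.4747 -0.2735  0.1725] yaw -115.66 tilt 0.07 F [-0.14 -0.62  0.67] w 0.0498
0.02, 0.2, 1.06, -0.01, -0.01, 0.19, 0.02, 0.2, 1.06, -0.01, -0.01, 0.19, 0.02, 0.2, 1.06, -0.01, -0.01, 0.19, 0.02, 0.2, 1.06, -0.01, -0.01, 0.19
```

Request:
{"name": "servo_tool", "arguments": {"deltas": [0,0.3,0.7,0,0,0.2,0,0.3,0.7,0,0,0.2,0,0.1,0.5,0,0,0.2,0,0.1,0.3,0,0,0,0,0,0,0,0,0]}}

```text
clock: 12.85
position: [0.4714, -0.2804, 0.1498]
ee_rot: [-0.0, 0.974, -0.227, 0.001]
contact_force: [0.2, -0.4, 0.2]
width: 0.0499
```

```bash
python3 plan.py 0.472 -0.281 0.1 -116.4 4
python3 - <<'E'
from h import *
c=cal("wrist"); im,d=eyes.get_image("wrist"); cv2.imwrite("pics/w8.png",im[...,::-1])
E
```

```text
t 12.85 pos [ 0.4714 -0.2804  0.1498] yaw -116.21 tilt 0.14 F [ 0.2  -0.4   0.16] w 0.0499
0.02, 0.01, 1.25, -0.01, -0.03, 0.05, 0.02, 0.01, 1.25, -0.01, -0.03, 0.05, 0.02, 0.01, 1.25, -0.01, -0.03, 0.05, 0.02, 0.01, 1.25, -0.01, -0.03, 0.05
```

View pics/w8.png

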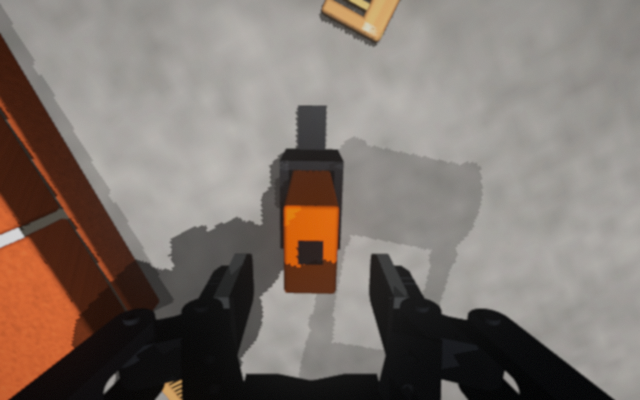

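The meter (columns 284–338) is centred between the fingers and aligned with them. I'll descend and grip.

Request:
{"name": "servo_tool", "arguments": {"deltas": [0,0,1,0,0,0,0,0,1.3,0,0,0,0,0,1.3,0,0,0,0,0,0.8,0,0,0,0,0,0,0,0,0]}}

```text
clock: 13.4
position: [0.4723, -0.281, 0.104]
ee_rot: [0.0, 0.974, -0.227, 0.003]
contact_force: [0.2, 0.5, 0.3]
width: 0.0498
```

Request:
{"name": "servo_tool", "arguments": {"deltas": [0,0,0,0,0,0,0,0,0,0,0,0,0,0,0,0,0,0,0,0,0,0,0,0,0,0,0,0,0,0,0,0,0,0,0,0], "jaw": 1.5, "grip_force": 50}}

```text
clock: 14.0
position: [0.4728, -0.2813, 0.1049]
ee_rot: [0.001, 0.974, -0.227, 0.003]
contact_force: [-0.5, -1.0, -0.9]
width: 0.0255
```

```bash
python3 plan.py 0.472 -0.281 0.25 -116.2 4
```

```text
t 14.0 pos [ 0.4728 -0.2813  0.1049] yaw -116.23 tilt 0.38 F [-0.5  -1.   -0.87] w 0.0255
0, 0, -3.63, -0, -0.09, -0.01, -0, 0, -3.63, -0, -0.09, -0.01, -0.01, 0, -3.63, -0, -0.09, -0.01, -0.02, 0, -3.63, -0, -0.09, -0.01
```

Request:
{"name": "servo_tool", "arguments": {"deltas": [0,0,-0.5,0,0,0,0,0,-1,0,0,0,0,0,-1.5,0,0,0,0,0,-2,0,0,0,0,0,-2,0,0,0,0,0,-2.5,0,0,0,0,0,-2.5,0,0,0,0,0,-1.5,0,0,0,0,0,0,0,0,0]}}

```text
clock: 14.9
position: [0.4719, -0.2809, 0.2509]
ee_rot: [0.001, 0.974, -0.227, 0.005]
contact_force: [0.5, -0.5, -1.2]
width: 0.0253
```

```bash
python3 plan.py 0.5525 -0.0335 0.24 -115.2 9
python3 - <<'E'
from h import *
c=cal("scene"); im,d=eyes.get_image("scene"); cv2.imwrite("pics/s9.png",im[...,::-1])
c=cal("wrist"); im,d=eyes.get_image("wrist"); cv2.imwrite("pics/w9.png",im[...,::-1])
E
```

```text
t 14.9 pos [ 0.4719 -0.2809  0.2509] yaw -116.23 tilt 0.58 F [ 0.45 -0.46 -1.23] w 0.0253
-0.41, -2.86, 0.12, 0, -0.06, -0.11, -0.41, -2.86, 0.12, 0, -0.06, -0.11, -0.4, -2.86, 0.12, 0, -0.06, -0.11, -0.4, -2.86, 0.12, 0, -0.06, -0.11, -0.39, -2.86, 0.12, 0, -0.06, -0.11, -0.38, -2.87, 0.12, 0, -0.06, -0.11, -0.38, -2.87, 0.12, 0, -0.06, -0.11, -0.37, -2.87, 0.12, 0, -0.06, -0.11, -0.37, -2.87, 0.12, 0, -0.06, -0.11
```

View pics/s9.png

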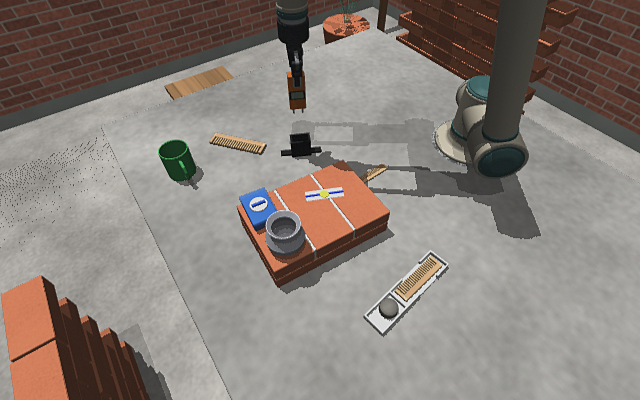

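View pics/w9.png

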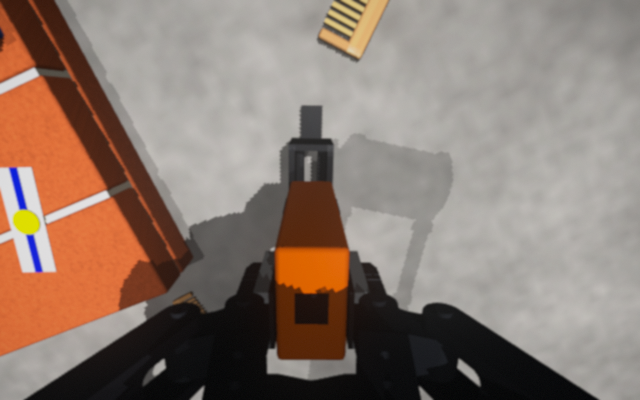

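The meter is out of the stand and upright in the fingers, with the comb flat in the tray in the scene view at (420,277). I'm moving over the mark.

Request:
{"name": "servo_tool", "arguments": {"deltas": [-0.4,-2.4,0.1,0,0,-0.1,-0.4,-2.8,0.1,0,0,-0.1,-0.4,-2.9,0.1,0,0,-0.1,-0.4,-2.9,0.1,0,0,-0.1,-0.4,-2.9,0.1,0,0,-0.1,-0.4,-2.9,0.1,0,0,-0.1,-0.4,-2.8,0.1,0,0,-0.1,-0.3,-2,0.1,0,0,-0.1,-0.2,-1,0,0,0,-0.1,0,0,0,0,0,0,0,0,0,0,0,0]}}

```text
clock: 16.1
position: [0.5341, -0.0531, 0.225]
ee_rot: [-0.001, 0.975, -0.22, -0.011]
contact_force: [0.3, -0.3, -2.1]
width: 0.0254
```

```bash
python3 plan.py 0.5525 -0.0335 0.21 -115.2 5
```

```text
t 16.1 pos [ 0.5341 -0.0531  0.225 ] yaw -115.45 tilt 1.27 F [ 0.27 -0.3  -2.14] w 0.0254
0.17, -0.51, 0.29, 0.04, 0.25, -0.05, 0.17, -0.51, 0.3, 0.04, 0.25, -0.05, 0.17, -0.51, 0.3, 0.04, 0.25, -0.05, 0.17, -0.51, 0.3, 0.04, 0.25, -0.05, 0.17, -0.51, 0.3, 0.04, 0.25, -0.05
```

Request:
{"name": "servo_tool", "arguments": {"deltas": [0.2,-0.5,0,0,0.3,0,0.2,-0.6,0,0,0.3,0,0.2,-0.6,0.1,0,0.3,0,0.1,-0.5,0.2,0,0.2,0,0.1,-0.3,0.2,0,0.2,0,0,0,0,0,0,0]}}

```text
clock: 16.7
position: [0.5532, -0.0358, 0.2192]
ee_rot: [0.003, 0.975, -0.223, 0.001]
contact_force: [-0.6, 0.0, -1.5]
width: 0.0253
```

```bash
python3 plan.py 0.5525 -0.0335 0.20 -115.2 3
python3 - <<'E'
from h import *
for n in("scene","wrist","top"):
    c=cal(n); im,d=eyes.get_image(n); np.savez(n+"10.npz",im=im,d=d,K=c[0],R=c[1],t=c[2])
    if n=="scene": im=cv2.resize(im[110:250,240:400],None,fx=4,fy=4,interpolation=cv2.INTER_CUBIC)
    cv2.imwrite(f"pics/{n}10.png",im[...,::-1])
E
```

```text
t 16.7 pos [ 0.5532 -0.0358  0.2192] yaw -115.71 tilt 0.34 F [-0.57  0.   -1.55] w 0.0253
-0.06, -0.06, 0.64, 0.09, -0.06, -0.17, -0.05, -0.06, 0.64, 0.09, -0.06, -0.17, -0.05, -0.06, 0.64, 0.09, -0.06, -0.17
```

View pics/scene10.png

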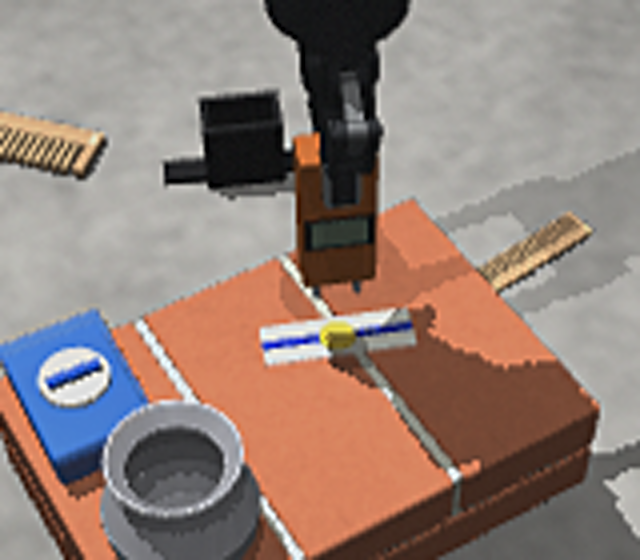

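View pics/wrist10.png

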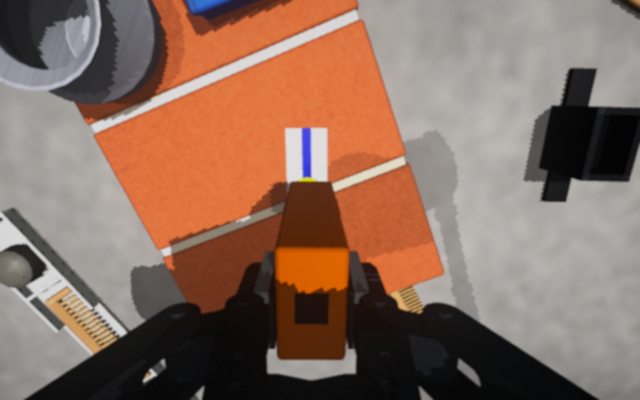

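The scene crop shows the pin tips at about (319,291) and (357,291), above the yellow circle at (338,337). The stripe is visible ahead of the meter in the wrist view at column 306. I'll check the residual offset within a single camera.

Run:
```python
from h import *
z=np.load("scene10.npz");c=(z["K"],z["R"],z["t"]); im=z["im"]
cv2.imwrite("pics/s10c.png",cv2.resize(im[165:210,295:355,::-1],None,fx=12,fy=12,interpolation=0))
h=cv2.cvtColor(im,cv2.COLOR_RGB2HSV).astype(int)
y=((h[...,0]>22)&(h[...,0]<35)&(h[...,1]>120)&(h[...,2]>100)); M=np.zeros_like(y);M[180:210,305:345]=y[180:210,305:345]
pc=np.argwhere(M)[:,::-1]; q=ray(pc,.084,c); print("circle scene",pc.mean(0),(q.min(0)+q.max(0))/2)
t=ray((np.array([(319,292),(357,292)])-1.5)/4+[240,110],.1223,c); print("tips",t,t.mean(0))
z=np.load("wrist10.npz");cw=(z["K"],z["R"],z["t"]);h=cv2.cvtColor(z["im"],cv2.COLOR_RGB2HSV).astype(int)
b=((h[...,0]>105)&(h[...,0]<130)&(h[...,1]>120));M=np.zeros_like(b);M[125:180,290:325]=b[125:180,290:325]
q=ray(np.argwhere(M)[:,::-1],.084,cw)[:,:2]; m=q.mean(0); u,s,v=np.linalg.svd(q-m); n=v[1]; print("stripe ang",np.degrees(np.arctan2(v[0][1],v[0][0])),"perp dist TCP->stripe",n,(m-[.5532,-.0358])@n)
a=v[0]; far=max(((q-m)@a).min(),((q-m)@a).max(),key=lambda t:(m+t*a)[0]); e=m+far*a; d=a*np.sign(a[0]); print("stripe end",e,"centre",e-.05*d)
```

```text
circle scene [323.68421053 193.34210526] [ 0.5548812  -0.03270883  0.084     ]
tips [[ 0.56105199 -0.04198156  0.1223    ]
 [ 0.5412816  -0.02798567  0.1223    ]] [ 0.55116679 -0.03498361  0.1223    ]
stripe ang 154.8745375085949 perp dist TCP->stripe [-0.42460182 -0.90538019] -0.0022410714647230646
stripe end [ 0.59777371 -0.05422873] centre [ 0.5525047  -0.03299864]
```

View pics/s10c.png

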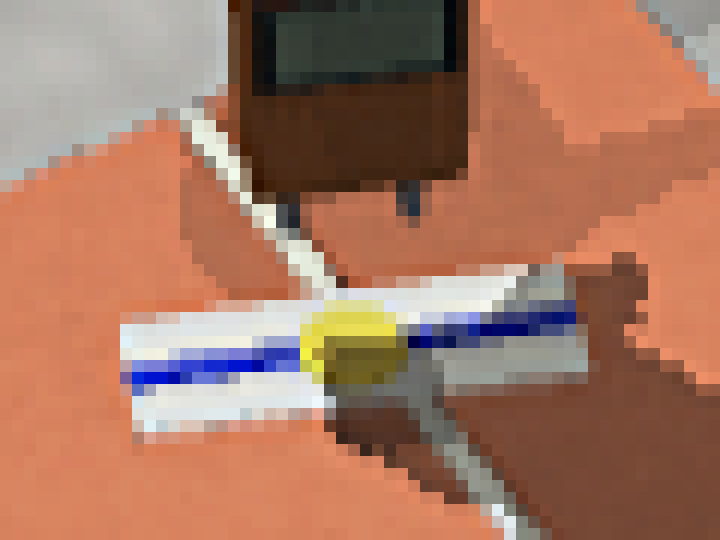

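```bash
python3 plan.py 0.554 -0.0333 0.19 -115.2 3
```

```text
t 16.85 pos [ 0.5531 -0.0362  0.2195] yaw -115.73 tilt 0.35 F [ 0.13 -0.2  -1.12] w 0.0251
-0.02, -0.1, 0.98, 0.1, -0.07, -0.18, -0.02, -0.1, 0.98, 0.1, -0.07, -0.18, -0.01, -0.1, 0.98, 0.1, -0.07, -0.18
```

Request:
{"name": "servo_tool", "arguments": {"deltas": [0,-0.1,0.7,0.1,0,-0.2,0,-0.1,0.7,0.1,0,-0.2,0,-0.1,0.5,0.1,0,-0.2,0,0,0.2,0,0,0,0,0,0,0,0,0,0,0,0,0,0,0]}}

```text
clock: 17.45
position: [0.5538, -0.0337, 0.1961]
ee_rot: [0.0, 0.976, -0.217, 0.001]
contact_force: [0.6, 0.7, -1.1]
width: 0.0252
```

```bash
python3 plan.py 0.554 -0.0333 0.185 -115.2 2
```

```text
t 17.45 pos [ 0.5538 -0.0337  0.1961] yaw -115.11 tilt 0.12 F [ 0.58  0.66 -1.12] w 0.0252
-0, -0.02, 0.56, 0, -0.06, 0.04, -0, -0.02, 0.56, 0, -0.06, 0.04
```

Request:
{"name": "servo_tool", "arguments": {"deltas": [0,0,0.4,0,0,0,0,0,0.3,0,0,0,0,0,0.2,0,0,0,0,0,0,0,0,0,0,0,0,0,0,0]}}

```text
clock: 17.95
position: [0.5542, -0.0338, 0.1868]
ee_rot: [0.0, 0.976, -0.217, 0.002]
contact_force: [0.7, 0.3, -2.3]
width: 0.0253
```

```bash
python3 plan.py 0.554 -0.0333 0.185 -115.2 2
python3 - <<'E'
from h import *
f=[]
for i in range(3):
    c=cal("scene"); im,d=eyes.get_image("scene"); f.append(manip.get_state()["contact_force"])
print(np.mean(f,0)); cv2.imwrite("pics/s11.png",cv2.resize(im[150:210,290:370,::-1],None,fx=8,fy=8,interpolation=0))
E
```

```text
t 17.95 pos [ 0.5542 -0.0338  0.1868] yaw -115.11 tilt 0.18 F [ 0.66  0.29 -2.33] w 0.0253
-0.02, -0.02, 0.09, -0, -0.09, 0.04, -0.02, -0.02, 0.09, -0, -0.09, 0.04
[ 0.27466439 -0.24423687 -1.3026779 ]
```

View pics/s11.png

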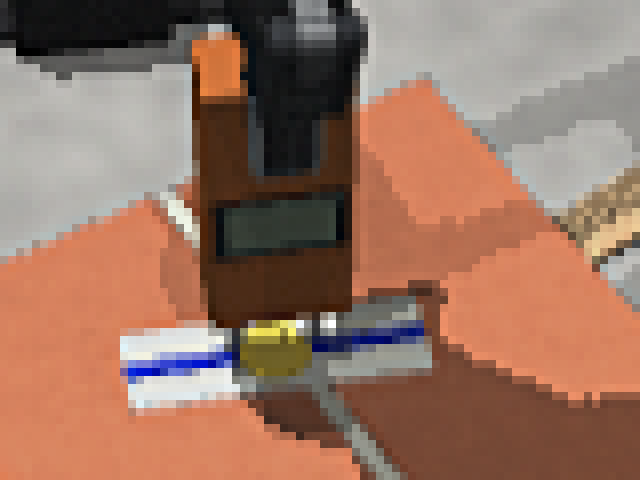

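The pins straddle the yellow circle: mid column 278 against circle centre 277. The free-air Fz baseline is about −1.3 N. I'll lower onto the brick.

Request:
{"name": "servo_tool", "arguments": {"deltas": [0,0,0.2,0,0,0,0,0,0.2,0,0,0,0,0,0.1,0,0,0,0,0,0,0,0,0]}}

```text
clock: 18.5
position: [0.5543, -0.0339, 0.1817]
ee_rot: [0.0, 0.976, -0.217, 0.002]
contact_force: [0.0, -0.5, -2.7]
width: 0.0251
```

Request:
{"name": "servo_tool", "arguments": {"deltas": [0,0,0.2,0,0,0,0,0,0.1,0,0,0,0,0,0,0,0,0,0,0,0,0,0,0]}}

```text
clock: 18.9
position: [0.5546, -0.0339, 0.1791]
ee_rot: [0.0, 0.976, -0.217, 0.002]
contact_force: [0.1, 0.7, 0.1]
width: 0.0256
```

```bash
cat > f.py <<'E'
from h import *
f=[];p=[]
for i in range(6):
    c=cal("scene"); im,d=eyes.get_image("scene"); s=manip.get_state(); f.append(s["contact_force"]);p.append(s["position"])
import time
print(np.mean(f,0).round(2),np.std(f,0).round(2),np.mean(p,0).round(4)); np.savez("last.npz",im=im,d=d,K=c[0],R=c[1],t=c[2]); cv2.imwrite("pics/f%d.png"%int(s["clock"]*100),cv2.resize(im[150:210,290:370,::-1],None,fx=8,fy=8,interpolation=0)); print(int(s["clock"]*100))
E
python3 f.py
```

```text
[-0.18 -0.05  0.32] [0.31 0.59 0.37] [ 0.5546 -0.0339  0.1791]
1920
```

Request:
{"name": "servo_tool", "arguments": {"deltas": [0,0,0.2,0,0,0,0,0,0.2,0,0,0,0,0,0.1,0,0,0,0,0,0,0,0,0,0,0,0,0,0,0]}}

```text
clock: 19.7
position: [0.5546, -0.0339, 0.174]
ee_rot: [0.0, 0.976, -0.217, 0.002]
contact_force: [-0.8, -0.7, 1.6]
width: 0.0248
```

```bash
python3 f.py; python3 plan.py 0.554 -0.0333 0.174 -115.2 1
```

```text
[-0.62 -0.11  1.29] [0.43 0.5  0.32] [ 0.5547 -0.0339  0.174 ]
2000
t 20.0 pos [ 0.5547 -0.0339  0.174 ] yaw -115.11 tilt 0.28 F [-0.34 -0.61  0.67] w 0.0253
-0.09, -0.02, 0, -0.04, -0.28, 0.09
```

Run:
```python
from h import *
a=np.load("last.npz")["im"]; c=cal("wrist"); w,_=eyes.get_image("wrist")
t,_=eyes.get_image("top")
cv2.imwrite("pics/fin.png",np.hstack([cv2.resize(a[150:210,290:370,::-1],(400,300),interpolation=2),cv2.resize(a[240:340,355:455,::-1],(300,300),interpolation=2)]))
cv2.imwrite("pics/finw.png",w[...,::-1])
```

```text
(no output)
```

View pics/fin.png

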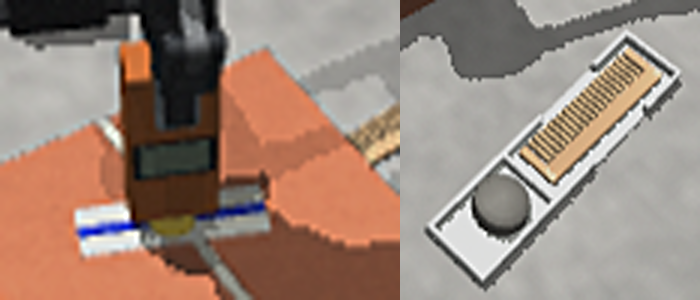

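View pics/finw.png

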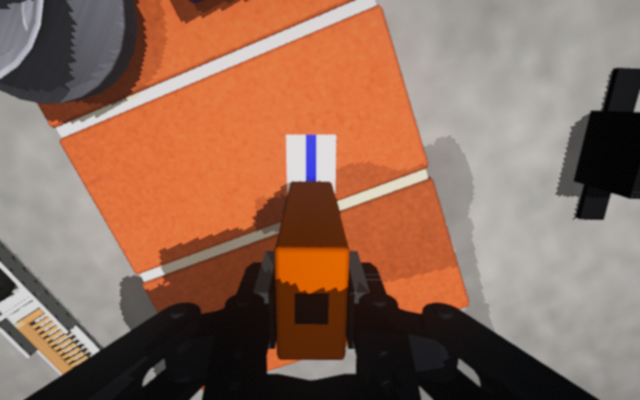

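The meter stands upright over the circle, in line with the stripe (wrist column 311). The comb is flat in its compartment, where its end play of ±8 mm is less than the tolerance. I'm handing in.

```bash
python3 -c "
from rig import manip
print(manip.get_state()['clock']); print(manip.sign_off()); s=manip.get_state(); print(s['clock'],s['position'],s['contact_force'],s['width'])"
```

```text
20.1
the job is handed in; nothing more can be done
None
the job is handed in; nothing more can be done
```

I put the comb from the ledge flat in the tray's long compartment and released it. I then lifted the meter straight out of its stand and handed the job in at 20.1 s. At hand-in the gripper was holding the meter on the mark; no verdict was reported.

**Comb:** in the last scene picture it lies flat inside the compartment, and the pumice stone beside it has not moved. I did not measure its final position. The compartment leaves about ±8 mm of play lengthwise and ±6 mm sideways, which is inside the limits.

**Meter position:** the tool was at (0.5547, −0.0339) m. The mark measured (0.5525, −0.033) from the wrist and top views and (0.555, −0.033) from the scene view. These differ by about 2 to 3 mm, well inside the 10 mm allowed. The tool was tilted 0.3° and in line with the stripe to within 0.1°.

**Pressing force:** it rose about 2.6 N above the free-hanging reading, which noise makes uncertain by a few tenths of a newton. From the spring data that means the pins are about 4.5 mm in, while tool height suggests about 7 mm. Both are inside the 2.5–9.5 mm limits.

**Lota and soap box:** I never touched them and they looked unmoved in the pictures, but I did not measure them again.

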